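Draw the slide carrier out from under the slide box

ROBOT

A 6-joint arm with a two-finger parallel gripper is mounted at the origin on a cart in front of the work surface, level with it; the furniture and walls round the work are solid. World frame = base frame: x ahead of the robot, y to its left, z up, the work surface at z = 0. Lengths are in m, angles in rad, forces in N, time in s.
With the tool pointing down it reaches from about 0.35 to 0.725 m from the base axis. Payload 4.3 kg.
Tool frame: the origin (TCP) lies at the very end of the fingers, on their centre line; the grasp point (between the pads) lies 19 mm behind it; z points along the fingers, y is the direction in which the jaws open and shut (so a half turn about z gives the same grasp; the last joint's range is limited). The gripper opens to 85 mm and grips with 20 to 120 N. Pads are 22 mm wide; open, the fingers measure 114 mm over their backs; the gripper's body (76 mm by 85 mm) begins 54 mm behind the grasp point. The pads swing forward as they close: fully open they stand 13 mm farther back than shut.
Start: joints at [-1.395, 0.377, 0.081, 1.274, 0, 1.46], TCP at [0.162, -0.552, 0.231] pointing down, gripper open.
Joint ranges: [-2.72, 2.72], [-0.84, 1.66], [-1.02, 1.22], [-1.77, 2.12], [-1.37, 1.28], [-3.14, 3.14]. Speed limits (rad/s): [2.57, 2.57, 3.14, 3.14, 3.14, 3.14].

INTERFACE

Orientations are given as a rotation vector (axis times angle).
In Python, from cell import r, read_camera gives the robot as it stands.
- The arm moves only by the tool jog_arm, never from a script. Its argument "commands" is a list that holds one entry, the list of rows, each a list of 6 numbers: the shift along the tool's x, y, z in cm, then the turn, a rotation vector about the tool's x, y, z in degrees. In form: [[[tx, ty, tz, wx, wy, wz], ...]]. A call has 1 to 8 rows; each row shifts and turns the pose as measured when the row begins, along the tool's axes as they then stand; what a row does not reach is not made up. A row lasts 1/10 s, in which the tool goes at most 50 mm and 8.59 degrees, less where a joint would pass 70% of its speed; a pose out of reach is approached as far as the arm can. A call is refused whole if a number of a shift passes 5 or a number of a turn 8.59, either way. A call with a gripper value outside its range is refused whole. "fingers" is the finger opening in cm, from 0 to 8.54, set as the call begins (left out, the last holds). The fingers move at their own pace and stop on an object; the grip force is fixed at half the most. Time passes only in rows, so rows that do not move let the fingers close. It gives the time, the measured TCP pose, the force and the opening at its end, in the units of the state.
- r.sense(): the state, without advancing time (a new reading comes with each control period).
- read_camera(name): name is "scene" or "top" or "wrist"; returns a dict with "img" (400x640x3 uint8, red, green, blue), "mtx" (3x3 intrinsics, pixels), "view" (4x4, takes a point from world to camera coordinates); the wrist camera has in their place "T_tool_cam" (4x4, takes a point from camera to tool coordinates, whose origin is the TCP and whose axes are the flange's). Camera axes: x right, y down, z forward; pixel columns grow to the right and rows downward; lengths in m; the calibration is good to about 2 mm. The wrist camera is an equidistant fisheye: a pixel r from the principal point sees the ray r / f radians off the axis. A picture is of the moment at which its call begins: read the wrist's pose just before it. There is no depth.
- r.job_done(): hands the job in, once; it reports no verdict.
The state is a dict: "time": time; "joint_pos": joint angles; "joint_velocities": joint speeds; "joint_torque": joint torques, N m; "tcp_pos": TCP position; "orientation": TCP orientation; "ft_force": force on the tool from outside, world axes, zero at the start; "ft_torque": the same for the moment, N m; "gripper_width": finger opening in m.
Only numpy, scipy, OpenCV 4.12 (cv2) and the standard library are available. Lean on these libraries where they do the work, as an engineer would, in place of code of your own. Each camera call takes 0.05 s, during which the arm holds its last target. There are 200 camera calls.

TASK

The green slide box was put down on top of a red slide carrier that is needed now. Take the upright grip fin that sticks out, draw the carrier straight out from under the green box without lifting or tipping the box, which must stay in its white tray, and lay the carrier flat in the middle of the white mat. Do not disturb the tip box, which stands on another such carrier.

Things in the scene. Friction and masses are not known exactly. Their poses are not given: they have to be found in the camera images.
- carrier_grip (a point): Upright grip fin at the outer end of the red slide carrier lying flat under the green slide box (its twin is under the tip box). Fin 12 mm wide (y), 38 long (x), 36 high; its foot is 8 mm above the worktop; this point is on its middle, 24 mm above its foot. x runs along the carrier from fin to box: draw it out along -x. About 70 mm is under the box; a level pull of 110 mm clears box and tray.
- carrier_plate (a point): Middle of the same carrier, half-way through its thickness, 50 mm from the fin's middle along +x. Carrier 140 mm long in all: a flat plate 102 x 40 x 5 mm, then the narrow fin; about 60 g. Axes as for the grip.
- slide_box_mid (a point): Middle of the closed green slide box, 96 x 140 x 33 mm (x, y, z), 0.13 to 0.25 kg, resting on the carrier in a fixed white tray (base 8 mm thick, rim top 26 mm above the worktop). The rim leaves about 5 mm of play and has a 64 mm gap on the box's -x side where the carrier sticks out. It stops the box as the carrier is drawn; the box then sinks 5 mm.
- tip_box_mid (a point): Middle of the yellow pipette-tip box with clear lid, 75 x 108 x 66 mm, which stands in the same way on another red carrier in another white tray. Not to be disturbed; its top is 79 mm above the worktop.
- mat: White plastic mat, plain and without rim, 180 x 220 x 5 mm (x, y, z), fixed flat on the worktop; the origin is the centre of its underside.
Things that resemble listed ones, but are neither listed nor needed, are in the scene too. There is more than one size of the part that bears slide_box_mid; the job needs the larger.

How it is judged:
At the end, for the whole second after the job is handed in: The carrier from under the green slide box lies flat (within 6 degrees, right way up) on the mat, its middle within 40 mm of the mat's centre; the green box stands level (within 5 degrees) in its tray, within 20 mm of where it was; the gripper has let go (horizontal distance between carrier_plate and mat below 0.04 m and height (world z) of carrier_plate below 0.016 m and angle between carrier_plate's own z axis and vertical below 0.1 rad and distance of slide_box_mid from where it was at the start of the episode below 0.02 m and angle between slide_box_mid's own z axis and vertical below 0.08 rad); the robot touches nothing.
It fails at once if the green slide box is lifted, tipped (over 14 degrees) or pushed more than 30 mm (distance of slide_box_mid from where it was at the start of the episode above 0.03 m or angle between slide_box_mid's own z axis and vertical above 0.25 rad).
It fails at once if the tip box is disturbed (moved more than 15 mm) (distance of tip_box_mid from where it was at the start of the episode above 0.015 m).
It also fails if it takes over 38 s, if anything falls off the work surface, if the arm or the gripper's body presses on something with over 40 N, if the wrist force passes 120 N, or if a joint passes its speed limit or range.

## Working session

There is one attempt and no reset: what is moved stays moved. The work goes in short steps, Python scripts to look and compute and a tool call to move; the robot and the scene stay as the last step left them, time stands still between calls to the robot, and variables do not carry over. Pictures are saved under pics/ and viewed, about 8 in all and at most 12, crops included, and the job is handed in when it is done.

Besides the shell and the picture viewer there is one more tool, called in YAML: its name, and indented under it one key for each argument. jog_arm: Moves the arm, as the interface text tells. Its arguments: {"type":"object","properties":{"commands":{"type":"array"},"fingers":{"type":"number"}},"required":["commands"]}

```bash
mkdir -p pics; ls; python3 - <<'E'
from cell import r, read_camera
import cv2,numpy as np
np.set_printoptions(precision=4,suppress=True)
s=r.sense();print(s)
for n in("scene","top"):
    c=read_camera(n);cv2.imwrite(f"pics/{n}0.png",c["img"][:,:,::-1]);print(n,c["mtx"],c["view"])
E
```

```text
pics
{'time': 0.0, 'joint_pos': array([-1.3953,  0.3781,  0.0796,  1.2744,  0.    ,  1.4605]), 'joint_velocities': array([ 0.001 ,  0.0005, -0.0012,  0.0001, -0.0006,  0.0015]), 'joint_torque': array([  0.0007, -46.3605,  26.9875,   0.0207,  -0.0002,  -0.    ]), 'tcp_pos': array([ 0.162 , -0.551 ,  0.2304]), 'orientation': array([-3.1076, -0.4471,  0.0001]), 'ft_force': array([ 0.2845,  0.0589, -0.4325]), 'ft_torque': array([-0.0221,  0.0274,  0.0496]), 'gripper_width': 0.08476387886189365}
scene [[394.9929   0.     315.5106]
 [  0.     394.9929 196.9788]
 [  0.       0.       1.    ]] [[-0.479  -0.8777  0.0138  0.3089]
 [-0.5517  0.2888 -0.7824  0.394 ]
 [ 0.6827 -0.3824 -0.6226  0.8422]
 [ 0.      0.      0.      1.    ]]
top [[425.6333   0.     322.1383]
 [  0.     425.6333 201.261 ]
 [  0.       0.       1.    ]] [[ 0.0263 -0.9994 -0.0226  0.0069]
 [-0.984  -0.0219 -0.177   0.6463]
 [ 0.1764  0.0269 -0.984   1.3827]
 [ 0.      0.      0.      1.    ]]
```

View pics/scene0.png

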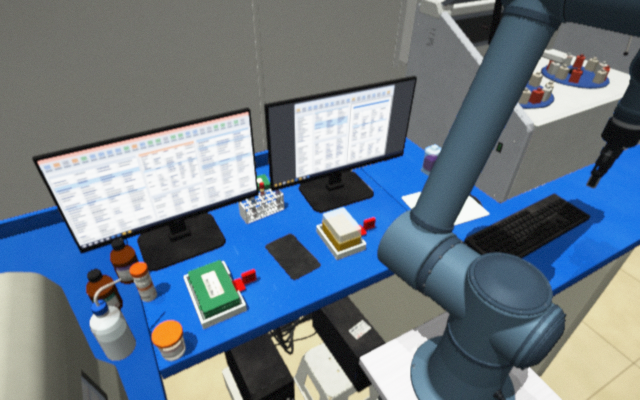

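View pics/top0.png

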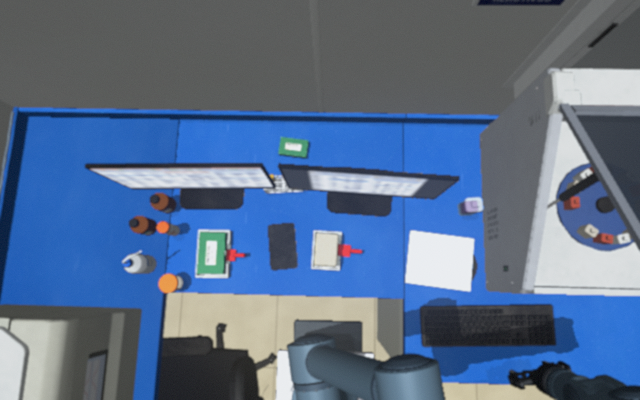

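The scene view shows the green box at (212,285) with its red fin at (247,281). In the top view the green box is at (212,252), its fin at about (237,255), the tip box at (327,250) and the mat at (440,260). The small green box at (293,147) is a decoy. Next I measure by colour in the top view.

```bash
cat > h.py <<'E'
import numpy as np,cv2
from scipy.spatial.transform import Rotation as R
from cell import r, read_camera
np.set_printoptions(precision=4,suppress=True)
def back(c,uv,z):
    "pixels -> world points on plane z"
    V=c["view"];d=np.c_[np.atleast_2d(uv),np.ones(len(np.atleast_2d(uv)))]@np.linalg.inv(c["mtx"]).T@V[:3,:3]
    o=-V[:3,:3].T@V[:3,3]
    return o+d*((z-o[2])/d[:,2])[:,None]
def proj(c,p):
    q=np.atleast_2d(p)@c["view"][:3,:3].T+c["view"][:3,3];q=q@c["mtx"].T;return q[:,:2]/q[:,2:]
def rect(c,m,z):
    n,l,s,_=cv2.connectedComponentsWithStats(m.astype(np.uint8))
    k=1+np.argmax(s[1:,4]);v,u=np.nonzero(l==k)
    P=back(c,np.c_[u,v],z)[:,:2].astype(np.float32)
    return s[k],cv2.minAreaRect(P)
E
python3 - <<'E'
from h import *
c=read_camera("top");I=c["img"].astype(int);Rr,G,B=I[...,0],I[...,1],I[...,2]
u=np.arange(640)[None]; v=np.arange(400)[:,None]
w=lambda a,b,cc,d:(u>=a)&(u<b)&(v>=cc)&(v<d)
red=(Rr>110)&(G<70)&(B<80)
for z in(.013,.044): print("fin",z,rect(c,red&w(215,260,235,275),z))
print("tip fin",rect(c,red&w(335,375,235,270),.044))
print("green",rect(c,(G>Rr+25)&(G>B+15)&w(185,240,220,285),.046))
wh=(Rr>150)&(B>150)&(G>150)
print("mat",rect(c,wh&w(395,485,220,300),.005))
print("tip",rect(c,(Rr>130)&(G>130)&(B>80)&w(300,348,220,280),.02))
im=c["img"][205:305,170:490,::-1]
cv2.imwrite("pics/crop1.png",cv2.resize(im,None,fx=2.5,fy=2.5,interpolation=cv2.INTER_CUBIC))
E
```

```text
fin 0.013 (array([227, 250,   4,  10,  35], dtype=int32), ((0.4612886607646942, 0.34025758504867554), (0.030847271904349327, 0.010354090481996536), 3.7143683433532715))
fin 0.044 (array([227, 250,   4,  10,  35], dtype=int32), ((0.4598168432712555, 0.3327004015445709), (0.030193230137228966, 0.010134587995707989), 3.714317560195923))
tip fin (array([338, 245,   7,  10,  50], dtype=int32), ((0.4853680431842804, -0.04366910457611084), (0.017698775976896286, 0.032098520547151566), 79.7896728515625))
green (array([197, 232,  29,  42, 842], dtype=int32), ((0.4654252529144287, 0.3911449611186981), (0.13709132373332977, 0.09025489538908005), 1.3709455728530884))
mat (array([ 405,  230,   70,   62, 3532], dtype=int32), ((0.4613478481769562, -0.3804634213447571), (0.221801295876503, 0.18202151358127594), 83.76954650878906))
tip (array([ 311,  230,   31,   41, 1077], dtype=int32), ((0.4854157567024231, 0.006886240094900131), (0.09770619124174118, 0.13330554962158203), 87.79823303222656))
```

View pics/crop1.png

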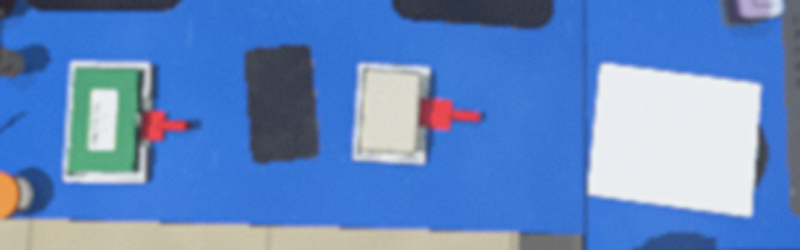

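The crop shows fin A at about (163–188,125), which is about (235–245,255) in the full image. The plate stub lies along world y. I'll refine the red mask.

```bash
python3 - <<'E'
from h import *
for n,(a,b,cc,d) in dict(top=(220,262,235,275),scene=(228,262,262,300)).items():
    c=read_camera(n);I=c["img"].astype(int);Rr,G,B=I[...,0],I[...,1],I[...,2]
    m=((Rr>G+50)&(Rr>B+30)).astype(np.uint8);M=np.zeros_like(m);M[cc:d,a:b]=m[cc:d,a:b]
    v,u=np.nonzero(M);print(n,len(u))
    for vv in range(v.min(),v.max()+1): print(vv,u[v==vv].min(),u[v==vv].max())
    if n=="top":
        for z in(.013,.044):
            print(z,back(c,np.c_[[u.max(),234.],[255,255.]] if 0 else [[u.max()+.5,np.median(v[u>=u.max()-3])],[u.max()-8,np.median(v[(u>=u.max()-9)&(u<=u.max()-7)])]],z))
E
```

```text
top 130
249 230 232
250 228 235
251 227 235
252 227 235
253 227 242
254 227 244
255 227 244
256 227 243
257 227 235
258 227 234
259 227 234
260 228 234
0.013 [[0.4609 0.285  0.013 ]
 [0.4636 0.3145 0.013 ]]
0.044 [[0.4595 0.2786 0.044 ]
 [0.4621 0.3075 0.044 ]]
scene 270
269 253 253
270 250 254
271 247 254
272 245 254
273 242 254
274 241 254
275 241 254
276 242 255
277 242 255
278 239 255
279 236 255
280 233 253
281 232 250
282 232 248
283 233 246
284 233 244
285 234 244
286 234 244
287 235 244
288 235 244
289 236 244
290 236 242
```

jog_arm:
  commands:
    - [[4.1, -1.9, 0, 0, 0, -8.5], [4.3, -1.25, 0, 0, 0, -8.5], [4.45, -0.6, 0, 0, 0, -8.5], [4.5, 0.1, 0, 0, 0, -8.5], [4.45, 0.75, 0, 0, 0, -8.5], [4.3, 1.4, 0, 0, 0, -8.5], [4.0, 2.0, 0, 0, 0, -8.5], [3.7, 2.6, 0, 0, 0, -8.5]]

```text
time: 1.05
tcp_pos: [0.4368, -0.3091, 0.2292]
orientation: [2.313, 2.125, -0.002]
ft_force: [1.1, -1.9, 0.2]
gripper_width: 0.0855
```

jog_arm:
  commands:
    - [[4.8, -0.2, 0, 0, 0, -6], [4.8, 0.3, 0, 0, 0, 0], [4.8, 0.3, 0, 0, 0, 0], [4.8, 0.3, 0, 0, 0, 0], [4.8, 0.3, 0, 0, 0, 0], [4.8, 0.3, 0, 0, 0, 0], [4.8, 0.3, 0, 0, 0, 0], [4.8, 0.3, 0, 0, 0, 0]]

```text
time: 1.85
tcp_pos: [0.4538, 0.0886, 0.2278]
orientation: [2.189, 2.248, 0.003]
ft_force: [0.8, -0.4, -1.0]
gripper_width: 0.0855
```

jog_arm:
  commands:
    - [[4.8, 0, 0.5, 0, 0, 0], [4.8, 0, 1, 0, 0, 0], [4.8, 0, 1, 0, 0, 0], [4.5, 0, 1, 0, 0, 0], [0, 0, 0, 0, 0, 0]]

```text
time: 2.35
tcp_pos: [0.4476, 0.2885, 0.1924]
orientation: [2.179, 2.255, 0.01]
ft_force: [-0.0, 0.0, -0.5]
gripper_width: 0.0852
```

```bash
cat >> h.py <<'E'
def wrist(tag):
    s=r.sense();c=read_camera("wrist");T=np.eye(4);T[:3,:3]=R.from_rotvec(s["orientation"]).as_matrix();T[:3,3]=s["tcp_pos"]
    c["W"]=T@c["T_tool_cam"];cv2.imwrite(f"pics/{tag}.png",c["img"][:,:,::-1]);np.savez(f"{tag}.npz",**c);return c
def wback(c,uv,z):
    K=c["mtx"];x=(np.atleast_2d(uv)-K[:2,2])/[K[0,0],K[1,1]];t=np.linalg.norm(x,axis=1)[:,None]
    d=np.c_[np.sin(t)*x/np.maximum(t,1e-9),np.cos(t)]@c["W"][:3,:3].T;o=c["W"][:3,3]
    return o+d*((z-o[2])/d[:,2])[:,None]
E
python3 - <<'E'
from h import *
c=wrist("w1");print(c["mtx"],c["T_tool_cam"],r.sense()["joint_pos"])
E
```

```text
[[309.7069   0.     313.6531]
 [  0.     309.7069 197.1873]
 [  0.       0.       1.    ]] [[ 0.0002 -0.9534 -0.3016  0.0774]
 [ 1.      0.0005 -0.0009 -0.0017]
 [ 0.001  -0.3016  0.9534 -0.1422]
 [ 0.      0.      0.      1.    ]] [ 0.4523  0.2969 -0.134   1.1323 -0.0046  1.9904]
```

View pics/w1.png

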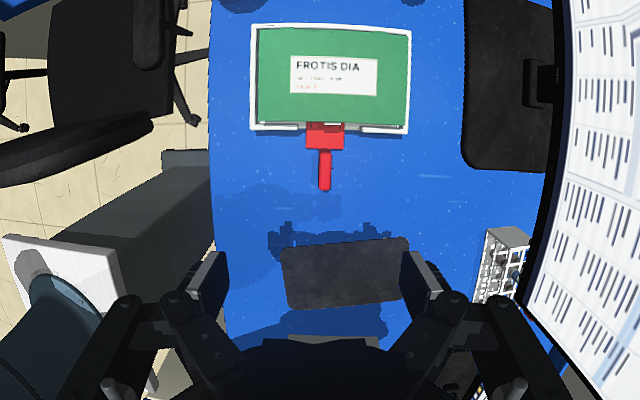

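The fin top runs from (324,151) to (325,190). The plate stub spans (306–344, 122–150), and the box front edge is at v≈122–127. The flat black pad lies below.

```bash
python3 - <<'E'
from h import *
c=dict(np.load("w1.npz"));I=c["img"].astype(int)
m=(I[...,0]>I[...,1]+60)&(I[...,0]>I[...,2]+60);m[:100]=0;m[210:]=0;m[:,:290]=0;m[:,360:]=0
for v in range(120,196,5):
    u=np.nonzero(m[v])[0]
    if len(u): print(v,u.min(),u.max(),wback(c,[[u.min()-.5,v],[u.max()+.5,v]],.044 if v>151 else .013)[:,:2].ravel())
v=np.nonzero(m.any(1))[0];print(v.min(),v.max())
print(wback(c,[[325,v.max()+.5]],.044),wback(c,[[325,v.max()+.5]],.008))
print("phone",wback(c,[[281,250],[408,238],[408,298],[290,309]],.008)[:,:2].ravel())
print("box",wback(c,[[257,29],[411,31],[406,127],[258,124]],.046)[:,:2])
E
```

```text
125 307 343 [0.438  0.342  0.4762 0.3436]
130 307 343 [0.4381 0.3368 0.4765 0.3383]
135 306 343 [0.4373 0.3315 0.4768 0.3331]
140 306 343 [0.4374 0.3263 0.477  0.3278]
145 306 342 [0.4376 0.321  0.4763 0.3225]
155 320 330 [0.4516 0.3161 0.462  0.3165]
160 320 330 [0.4518 0.3113 0.4622 0.3117]
165 319 330 [0.451  0.3064 0.4625 0.3068]
170 319 330 [0.4512 0.3015 0.4627 0.3019]
175 319 330 [0.4514 0.2966 0.4629 0.297 ]
180 319 329 [0.4516 0.2916 0.4622 0.2919]
185 319 329 [0.4518 0.2866 0.4625 0.2869]
122 189
[[0.4583 0.2822 0.044 ]] [[0.4603 0.2719 0.008 ]]
phone [0.4117 0.1958 0.5634 0.2148 0.579  0.1255 0.4224 0.1075]
box [[0.3897 0.4353]
 [0.5337 0.4421]
 [0.5333 0.3478]
 [0.393  0.3446]]
```

jog_arm:
  commands:
    - [[0.6, 0.5, 4.5, 0, 0, 1], [0.6, 0.5, 4.5, 0, 0, 0], [0, 0, 4, 0, 0, 0], [0, 0, 1.5, 0, 0, 0], [0, 0, 0, 0, 0, 0]]
  fingers: 5

```text
time: 2.9
tcp_pos: [0.4634, 0.2953, 0.047]
orientation: [2.202, 2.224, 0.017]
ft_force: [-0.4, 0.1, 0.1]
gripper_width: 0.0505
```

jog_arm:
  commands:
    - [[0.6, -0.6, 1.5, 0, 0, 0], [0, 0, 1.3, 0, 0, 0], [0, 0, 0.2, 0, 0, 0], [0, 0, 0, 0, 0, 0]]

```text
time: 3.3
tcp_pos: [0.4612, 0.2986, 0.0197]
orientation: [2.205, 2.217, 0.022]
ft_force: [-0.7, -0.1, 0.2]
gripper_width: 0.0498
```

jog_arm:
  commands:
    - [[0.2, -0.4, 0.3, 1.1, 0, 0], [0, -0.1, 0.1, 0, 0, 0], [0, 0, 0, 0, 0, 0]]

```text
time: 3.6
tcp_pos: [0.4581, 0.3011, 0.0178]
orientation: [2.216, 2.225, 0.005]
ft_force: [0.6, 0.2, -0.4]
gripper_width: 0.05
```

Well centred. Closing.

jog_arm:
  commands:
    - [[0, 0, 0.15, 0, 0, 0], [0, 0, 0, 0, 0, 0], [0, 0, 0, 0, 0, 0], [0, 0, 0, 0, 0, 0], [0, 0, 0, 0, 0, 0], [0, 0, 0, 0, 0, 0], [0, 0, 0, 0, 0, 0]]
  fingers: 0

```text
time: 4.3
tcp_pos: [0.459, 0.3016, 0.0171]
orientation: [2.215, 2.225, 0.008]
ft_force: [0.2, -0.0, -0.3]
gripper_width: 0.0111
```

jog_arm:
  commands:
    - [[-0.8, 0, 0, 0, 0, 0], [-0.8, 0, 0, 0, 0, 0], [-0.8, 0, 0, 0, 0, 0], [-0.8, 0, 0, 0, 0, 0]]

```text
time: 4.7
tcp_pos: [0.459, 0.2695, 0.0169]
orientation: [-2.213, -2.229, -0.012]
ft_force: [-0.5, 2.1, -1.8]
gripper_width: 0.0114
```

jog_arm:
  commands:
    - [[-0.8, 0, 0, 0, 0, 0], [-0.8, 0, 0, 0, 0, 0], [-0.8, 0, 0, 0, 0, 0], [-0.8, 0, 0, 0, 0, 0], [-0.8, 0, 0, 0, 0, 0]]

```text
time: 5.2
tcp_pos: [0.4588, 0.2248, 0.0165]
orientation: [-2.215, -2.227, -0.01]
ft_force: [-0.0, 0.4, -0.1]
gripper_width: 0.0109
```

jog_arm:
  commands:
    - [[-0.8, 0, 0, 0, 0, 0], [-0.8, 0, -0.05, 0, 0, 0], [-0.8, 0, -0.1, 0, 0, 0], [-0.8, 0, -0.2, 0, 0, 0], [0, 0, 0, 0, 0, 0]]

```text
time: 5.7
tcp_pos: [0.4584, 0.187, 0.0199]
orientation: [2.217, 2.224, 0.005]
ft_force: [0.6, 1.5, -0.5]
gripper_width: 0.0112
```

```bash
python3 - <<'E'
from h import *
c=wrist("w2")
E
```

```text
(no output)
```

View pics/w2.png

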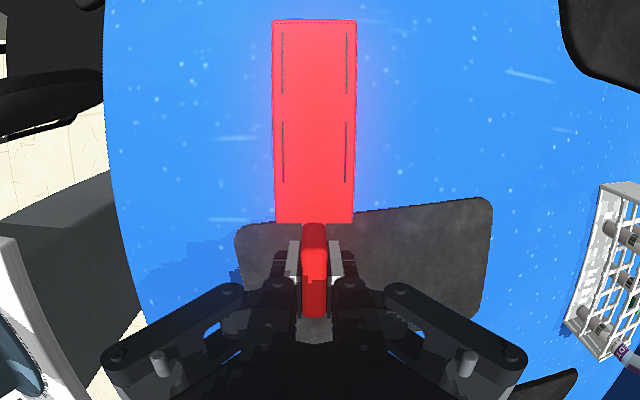

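The whole red plate is visible (272–356, 20–222) and clear of the tray, held level by the fin. Lifting.

jog_arm:
  commands:
    - [[0, 0, -1.5, 0, 0, 0], [0, 0, -3, 0, 0, 0], [0, 0, -4, 0, 0, 0], [0, 0, -4, 0, 0, 0], [0, 0, -4, 0, 0, 0], [0, 0, -2, 0, 0, 0], [0, 0, 0, 0, 0, 0]]

```text
time: 6.45
tcp_pos: [0.456, 0.1884, 0.2107]
orientation: [-2.214, -2.227, -0.002]
ft_force: [1.3, 0.6, -0.5]
gripper_width: 0.011
```

jog_arm:
  commands:
    - [[-2, 0, 0, 0, 0, 0], [-3.5, 0, 0, 0, 0, 0], [-4, 0, 0, 0, 0, 0], [-4, 0, 0, 0, 0, 0], [-4, 0, 0, 0, 0, 0], [-4, 0, 0, 0, 0, 0], [-4, 0, 0, 0, 0, 0], [-4, 0, 0, 0, 0, 0]]

```text
time: 7.25
tcp_pos: [0.4562, -0.1096, 0.1987]
orientation: [-2.19, -2.236, 0.002]
ft_force: [0.3, 0.1, -0.2]
gripper_width: 0.0112
```

jog_arm:
  commands:
    - [[-4, 0, 0, 0, 0, 0], [-4, 0, 0, 0, 0, 0], [-4, 0, 0, 0, 0, 0], [-4, 0, 0, 0, 0, 0], [-4, 0, 0, 0, 0, 0], [-4, 0, 0, 0, 0, 0], [-4, 0, 0, 0, 0, 0], [-3, 0, 0, 0, 0, 0]]

```text
time: 8.05
tcp_pos: [0.4568, -0.4287, 0.1787]
orientation: [-2.178, -2.223, 0.002]
ft_force: [0.8, -0.7, 0.0]
gripper_width: 0.011
```

jog_arm:
  commands:
    - [[0, 0, 3, 0, 0, 0], [0, 0, 4, 0, 0, 0], [0, 0, 4, 0, 0, 0], [0, 0, 2.5, 0, 0, 0], [0, 0, 0, 0, 0, 0]]

```text
time: 8.55
tcp_pos: [0.4517, -0.4298, 0.0299]
orientation: [-2.181, -2.214, 0.002]
ft_force: [-0.3, 0.4, -0.2]
gripper_width: 0.0108
```

```bash
python3 - <<'E'
from h import *
s=r.sense();M=R.from_rotvec(s["orientation"]).as_matrix();print(s["tcp_pos"],"\n",M)
c=wrist("w3")
E
```

```text
[ 0.4517 -0.4298  0.0299] 
 [[-0.0148  0.9996 -0.0248]
 [ 0.9996  0.0154  0.023 ]
 [ 0.0233 -0.0244 -0.9994]]
```

View pics/w3.png

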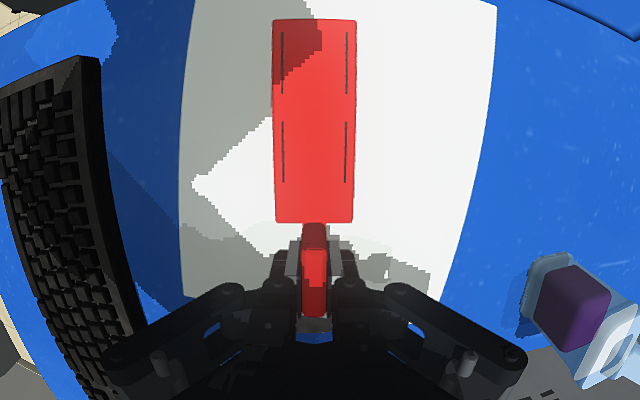

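The carrier is over the mat: the plate is centred near u=314 and the mat spans 180–495. I'll shift about 8 mm in +x, level out the 1.4° tilt and lower.

jog_arm:
  commands:
    - [[0, 0.8, 0, -1.4, -1.3, 0], [0, 0.2, 0.6, 0, 0, 0], [0, 0, 0.5, 0, 0, 0], [0, 0, 0, 0, 0, 0]]

```text
time: 9.0
tcp_pos: [0.4642, -0.4315, 0.0226]
orientation: [2.2, 2.236, -0.0]
ft_force: [-0.6, -0.5, -0.3]
gripper_width: 0.0108
```

```bash
python3 - <<'E'
from h import *
s=r.sense();M=R.from_rotvec(s["orientation"]).as_matrix();print(s["tcp_pos"],s["ft_force"],"\n",M)
E
```

```text
[ 0.4642 -0.4315  0.0226] [-0.6425 -0.4899 -0.2903] 
 [[-0.016   0.9999  0.0035]
 [ 0.9999  0.016  -0.0037]
 [-0.0037  0.0035 -1.    ]]
```

jog_arm:
  commands:
    - [[0, 0, 0.4, 0, 0, 0], [0, 0, 0.3, 0, 0, 0], [0, 0, 0.15, 0, 0, 0], [0, 0, 0, 0, 0, 0]]

```text
time: 9.4
tcp_pos: [0.465, -0.433, 0.015]
orientation: [2.199, 2.233, -0.001]
ft_force: [-0.1, -0.5, 1.5]
gripper_width: 0.0112
```

jog_arm:
  commands:
    - [[0, 0, 0.1, 0, 0, 0], [0, 0, 0, 0, 0, 0]]

```text
time: 9.6
tcp_pos: [0.4652, -0.4331, 0.0145]
orientation: [2.198, 2.233, -0.0]
ft_force: [-0.5, 1.9, 2.1]
gripper_width: 0.0107
```

jog_arm:
  commands:
    - [[0, 0, 0, 0, 0, 0], [0, 0, 0, 0, 0, 0], [0, 0, 0, 0, 0, 0], [0, 0, 0, 0, 0, 0], [0, 0, 0, 0, 0, 0]]
  fingers: 5

```text
time: 10.1
tcp_pos: [0.4653, -0.4334, 0.0147]
orientation: [2.198, 2.233, -0.001]
ft_force: [0.5, -0.4, -0.4]
gripper_width: 0.0498
```

jog_arm:
  commands:
    - [[0, 0, -1, 0, 0, 0], [0, 0, -2, 0, 0, 0], [0, 0, -4, 0, 0, 0], [0, 0, -4, 0, 0, 0], [0, 0, -4, 0, 0, 0], [0, 0, -2, 0, 0, 0], [0, 0, 0, 0, 0, 0]]

```text
time: 10.8
tcp_pos: [0.4633, -0.4312, 0.1938]
orientation: [2.199, 2.234, -0.001]
ft_force: [-0.3, 0.1, 0.4]
gripper_width: 0.0499
```

```bash
python3 - <<'E'
from h import *
c=wrist("w4");I=c["img"].astype(int)
m=(I[...,0]>I[...,1]+60)&(I[...,0]>I[...,2]+60)
v,u=np.nonzero(m);print("plate+fin rect",cv2.minAreaRect(wback(c,np.c_[u,v],.01)[:,:2].astype(np.float32)))
t=read_camera("top");I=t["img"].astype(int);G=I[...,1];mm=(G>I[...,0]+25)&(G>I[...,2]+15);mm[:220]=0;mm[285:]=0;mm[:,:185]=0;mm[:,240:]=0
print("green",rect(t,mm,.041))
a=c["img"][:,:,::-1];b=cv2.resize(t["img"][190:310,160:500,::-1],(640,226))
cv2.imwrite("pics/end.png",np.vstack([cv2.resize(a,(576,360)),cv2.resize(b,(576,203))]))
E
```

```text
plate+fin rect ((0.4622880518436432, -0.3882893919944763), (0.03929273784160614, 0.14612294733524323), 1.3615117073059082)
green (array([198, 232,  29,  42, 854], dtype=int32), ((0.4654291868209839, 0.38819587230682373), (0.1377752721309662, 0.09049399942159653), 0.7176529169082642))
```

View pics/end.png

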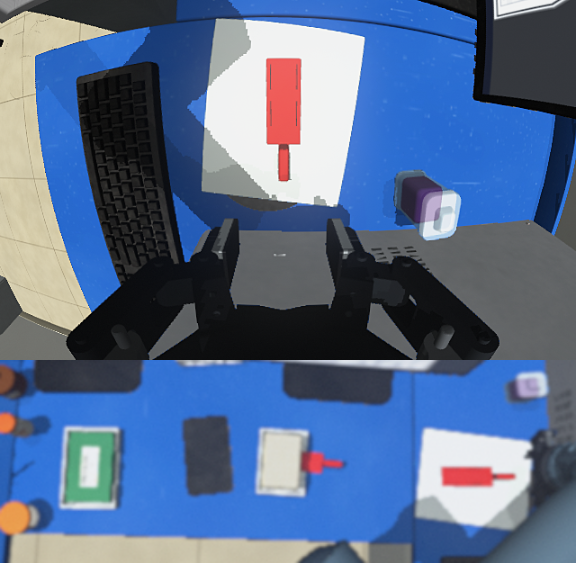

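The carrier lies flat in the middle of the mat (wrist view, at about (283,115)). The green box is still in its tray, and the tip box and its carrier are unmoved.

```bash
python3 -c "
from cell import r
print(r.job_done(), r.sense()['time'])"
```

```text
the job is handed in; nothing more can be done
the job is handed in; nothing more can be done
```

I gripped the fin, drew the carrier level out from under the green box by about 115 mm (raised about 3 mm at the very end), carried it to the mat, let go and lifted clear. The job is handed in, and the arm's clock stood at about 11 s after the last move.

Last checks:
- **Carrier:** it lies flat on the white mat. Its middle is at about (0.462, -0.383), within about 1 cm of the mat's centre, measured at (0.461, -0.380).
- **Green box:** it is still in its tray and looks level in the top view. It moved about 3 mm from where it started; the limit is 20 mm.
- **Tip box:** in the last picture it looks unmoved. I did not measure its position again.
- **Gripper:** it is open and about 0.19 m above the mat, touching nothing. The wrist forces I read stayed under about 3 N.

No check failed or disagreed.

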